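# Send a laser-marked sleeve down the rocker sorter to the green bin

### The arm

A 7-joint arm with a two-finger parallel gripper is mounted at the origin on the work surface. World frame = base frame: x ahead of the robot, y to its left, z up, the work surface at z = 0. Lengths are in m, angles in rad, forces in N, time in s.
With the tool pointing down it reaches from about 0.425 to 0.875 m from the base axis. Payload 8.4 kg.
Tool frame: the origin (TCP) lies midway between the tips of the shut fingers; the grasp point (between the pads) lies 19 mm behind it (r.hold_point_z is the distance from the TCP to the grasp point, in m); z points along the fingers, y is the line along which they close (so a half turn about z gives the same grasp; the last joint's range is limited). The gripper opens to 87 mm and grips with 3 to 60 N. Pads are 19 mm wide; open, the fingers measure 117 mm over their backs; the gripper's body (75 mm by 190 mm) begins 51 mm behind the grasp point.
Start: joints at [1.121, 0.333, 0.04, 1.465, -0.013, 1.343, -0.059], TCP at [0.223, -0.61, 0.223] pointing down, gripper open.
Joint ranges: [-2.58, 2.58], [-0.38, 2.09], [-1.3, 1.39], [0.25, 2.4], [-1.5, 4.64], [0.08, 2.09], [-2.65, 2.65]. Speed limits (rad/s): [2.22, 2.22, 2.79, 2.79, 3.14, 3.14, 3.14].

### API

Orientations are given as a unit quaternion [w, x, y, z].
In Python, from station import readout, cams, ticket, r gives the robot as it stands. The module is installed in compiled form; this text tells all that it offers.
- The arm moves only by the tool servo_tool, never from a script. Its argument "increments" is a list of rows, each a list of 6 numbers: the shift along the tool's x, y, z in units of 50 mm (1.0 is 50 mm), then the turn, a rotation vector about the tool's x, y, z in units of 5 degrees (1.0 is 5 degrees). A call has 1 to 20 rows; each row shifts and turns the commanded pose from where the row before left it, along the tool's axes as they then stand; what a row does not reach is not made up. A row lasts 1/10 s, in which the tool goes at most 50 mm and 8.59 degrees, less where a joint would pass 70% of its speed; a pose out of reach is approached as far as the arm can. A call is refused whole if a number of a shift passes 1 or a number of a turn 1, either way. A call with a gripper value outside its range is refused whole. "jaw" is the opening, from 0 (shut) to 1 (fully open), set as the call begins (left out, the last holds). The fingers move at their own pace and stop on an object; the grip force is fixed at half the most. Time passes only in rows, so rows that do not move let the fingers close. It gives the time, the measured TCP pose, the force, the opening and the grip force at its end, in the units of the state.
- readout.get_obs(): the state, without advancing time (a new reading comes with each control period).
- cams.get_image(name): name is "scene" or "side" or "wrist"; returns (picture, depth): 384x512x3 uint8, red, green, blue; 384x512 float32, m along the optical axis (not along the pixel's ray), 0 where there is no reading.
- cams.get_calibration(name): a dict with "camera_matrix" (3x3 intrinsics, pixels), "distortion" ([k1, k2, p1, p2, k3] as OpenCV has them; the pictures are not rectified), "R" (3x3) and "t" (3): a world point X has camera coordinates R X + t. Camera axes: x right, y down, z forward; pixel columns grow to the right and rows downward; lengths in m; the calibration is good to about 2 mm. A picture is of the moment at which its call begins: read the wrist's pose just before it. get_calibration takes no time and is no camera call; for the wrist camera it gives the pose at the moment of the call.
- ticket.job_done(): hands the job in; it is judged then, once.
Trained networks look in the newest picture that a camera, given by its name, has taken for a name from the list of things; names that differ only in an ending like _2 or _b are one class to them, and where a whole thing is asked for, a point or a joint stands for the part that bears it (a point fixed in the world has none). Each returns a list of dicts, best first, with "conf" (0 to 1); they miss things now and then, are a little off and sometimes report something else, mostly with a low value. They report only what shows in the picture. A call takes as long as a camera call. They do not tell look-alikes from the thing itself.
- cams.look_for(camera, label): "uv" ([column, row] in pixels, amid what is visible of it).
- cams.regions_of(camera, label): "pixels" (384x512 bool, what is visible of it) and "uv" ([column, row] in pixels, amid what is visible of it).
- cams.landmark_of(camera, label): "uv" ([column, row] in pixels: a listed point, or the origin of a listed thing).
The state is a dict: "time_s": time; "joint_pos": joint angles; "joint_velocities": joint speeds; "joint_efforts": joint torques, N m; "position": TCP position; "tcp_rot": TCP orientation; "wrist_force": force on the tool from outside, world axes, zero at the start; "torque": the same for the moment, N m; "finger_gap": finger opening in m; "grip_force": force on a finger pad.
Only numpy, scipy, OpenCV 4.12 (cv2) and the standard library are available. Lean on these libraries where they do the work, as an engineer would, in place of code of your own. Each camera call takes 0.05 s, during which the arm holds its last target. There are 200 camera calls.

### The job

The steel sleeve in the sloping cradle has been marked and passed. Lift it out, lay it down gently and level on the half of the rocker tray next to the green bin, parallel to the tray's dividing ridge, and let go there, so that its own weight tips the tray and it rolls into the green bin. Do not tip the tray beforehand, do not drop the sleeve, and leave the bottle, mug and screwdriver alone.

Things in the scene. Friction and masses are not known exactly. Their poses are not given: they have to be found in the camera images.
- sleeve_centre (a point): Centre of the loose steel sleeve: a closed bright cylinder 110 mm long, 44 mm in diameter, about 0.35 kg, with two thin dark marked rings and dark ends. Its x axis is the cylinder's axis. It starts in the cradle, its axis sloping 30 degrees, the end nearer the robot higher.
- cradle: Fixed cradle on a drilled aluminium plate 150 x 85 x 8 mm; origin at the underside's centre, x level, in the uphill direction (roughly towards the robot), z up. Two rails carry the sleeve's underside at 30 degrees (within 16 mm of its axis sideways); a black bed 36 mm wide lies 27 mm under the axis; a 36 mm wide stop at the low end reaches 5 mm above the axis. The sleeve's sides are free.
- cradle_seat (a point): Fixed point in the cradle where the sleeve's centre lies when seated, 90 mm above the table, over the cradle's origin.
- sorter: Fixed frame of the rocker sorter: grey base plate 180 x 450 x 6 mm; origin at the centre of the underside, y axis along its length (from bin to bin), x axis along the tray's pivot axis, z up. The two pivot cheeks stand at x = +-83 mm, 118 mm high. A clear end panel 130 mm high stands at each end (y = +-220 mm) behind the bin.
- tray (a joint): Angle of the rocker tray about its pivot, rad: 0 level, positive when its end on the sorter's +y side is down, stops at +-0.38. Stiff enough (0.03 N m) to stay where left, starts within 0.1 of level; the sleeve's weight anywhere more than about 15 mm from the pivot tips it, within about half a second.
- tray_centre (a point): Centre of the tray's upper face, 4 mm above the pivot axis, which is 105 mm above the table. Axes: x along the pivot, y along the tray to the sorter's +y end, z square to the face. Face 146 (x) x 220 mm (y); blue lips 10 mm high along both long sides; a blue dividing ridge across the middle, along x, 8 mm thick, 10 mm high. Each half is 106 mm long, open at its outer end, over a bin.
- green_bin: Fixed green open bin at one end of the sorter (which end varies), 160 x 105 mm, 50 mm high, 4 mm walls; origin at the centre of its underside, 6 mm above the table and 163 mm from the pivot along the sorter's y axis; axes parallel to the sorter's.
- red_bin: The same bin in red, at the other end of the sorter; the wrong place for this sleeve.
- cleaner: Bystander: blue bottle 170 mm high, 60 mm in diameter; origin at the underside's centre.
- mug: Bystander: white mug 90 mm high, 80 mm in diameter; origin at the underside's centre.
- screwdriver: Bystander: screwdriver 180 mm long with orange handle, lying on the table; origin at its underside near the middle.
Mind the look-alikes: they are no part of the job. Of the things like the part that bears sleeve_centre, leave any that is brown, pink or purple; of the rest the larger one is meant.

How it is judged:
On the way, in this order (a step that is already met when the one before it is completed fails the run):
1. the sleeve is held clear of the cradle (distance between sleeve_centre and cradle_seat above 0.06 m and contact force between the fingers and sleeve above 1 N and contact force between sleeve and cradle below 0.1 N), for 0.1 s.
2. the sleeve, let go, lies on the tray's green-bin half, within 20 degrees of the ridge's direction, and the tray has tipped at least 0.25 rad that way under it, no finger bearing on the tray (contact force between sleeve and tray above 0.3 N and contact force between the fingers and sleeve below 2.8 N and contact force between the fingers and tray below 0.5 N and ((y of green_bin in the frame of sorter above 0 m and y of sleeve_centre in the frame of sorter above 0.01 m) or (y of green_bin in the frame of sorter below 0 m and y of sleeve_centre in the frame of sorter below -0.01 m)) and ((y of green_bin in the frame of sorter above 0 m and value of joint tray above 0.25 rad) or (y of green_bin in the frame of sorter below 0 m and value of joint tray below -0.25 rad)) and angle between the x axis of sleeve_centre and the x axis of sorter, either way round below 0.35 rad), for 0.02 s.
At the end, for the whole second after the job is handed in: The sleeve lies at rest inside the green bin (its centre within the bin's walls and less than 50 mm above the bin's underside), the tray is still tipped at least 0.25 rad towards the green bin, and the bottle, mug and screwdriver are within 20 mm of where they began (x of sleeve_centre in the frame of green_bin between -0.075 and 0.075 m and y of sleeve_centre in the frame of green_bin between -0.05 and 0.05 m and z of sleeve_centre in the frame of green_bin between 0 and 0.05 m and linear speed of sleeve below 0.03 m/s and angular speed of sleeve below 0.5 rad/s and ((y of green_bin in the frame of sorter above 0 m and value of joint tray above 0.25 rad) or (y of green_bin in the frame of sorter below 0 m and value of joint tray below -0.25 rad)) and distance of each of cleaner, mug, screwdriver from where it was at the start of the episode below 0.02 m); the robot touches nothing.
It fails at once if the tray is tipped more than 0.2 rad while the sleeve is still away from it ((value of joint tray above 0.2 rad or value of joint tray below -0.2 rad) and horizontal distance between sleeve_centre and tray_centre above 0.2 m and height (world z) of sleeve_centre above 0.07 m).
It fails at once if the sleeve is dropped: touching nothing with its centre more than 175 mm above the table (about 40 mm above where it lies on the level tray) (contact force between sleeve and anything else below 0.001 N and height (world z) of sleeve_centre above 0.175 m).
It fails at once if the robot bears on the tray with more than 10 N (contact force between any of the fingers, the arm and tray above 10 N).
It fails at once if the bottle, mug or screwdriver is moved more than 20 mm (distance of any of cleaner, mug, screwdriver from where it was at the start of the episode above 0.02 m).
It also fails if it takes over 35 s, if anything falls off the work surface, if the arm or the gripper's body presses on something with over 40 N, if the wrist force passes 120 N, or if a joint passes its speed limit or range.

## Working session

There is one attempt and no reset: what is moved stays moved. The work goes in short steps, Python scripts to look and compute and a tool call to move; the robot and the scene stay as the last step left them, time stands still between calls to the robot, and variables do not carry over. Pictures are saved under pics/ and viewed, at most 10 in all, crops included, and the job is handed in when it is done.

Besides the shell and the picture viewer there is one more tool, called after "Call:" as name(argument=value, ...), one argument or row to a line, values as JSON. servo_tool: Moves the arm, as the interface text tells. Its arguments: {"type":"object","properties":{"increments":{"type":"array"},"jaw":{"type":"number"}},"required":["increments"]}

```bash
mkdir -p pics
cat > h.py <<'E'
import numpy as np, cv2
from scipy.spatial.transform import Rotation as Rn
from station import readout, cams, ticket, r
def world(cam, uv, depth, cal=None):
    c=cal or cams.get_calibration(cam)
    uv=np.asarray(uv,float).reshape(-1,1,2)
    n=cv2.undistortPoints(uv,np.array(c["camera_matrix"]),np.array(c["distortion"]))[:,0]
    d=np.asarray(depth).reshape(-1,1)
    P=np.c_[n,np.ones(len(n))]*d
    return (P-np.array(c["t"]))@np.array(c["R"])
def cloud(cam,mask,dep):
    m=mask&(dep>0); v,u=np.nonzero(m)
    return world(cam,np.c_[u,v],dep[v,u])
def fitline(P):
    c=P.mean(0); return c,np.linalg.svd(P-c,full_matrices=False)[2]
E
python3 - <<'E'
from h import *
np.set_printoptions(precision=3,suppress=True)
ims=[]
for cam in("scene","side"):
    im,d=cams.get_image(cam); ims.append(im); np.save(f"{cam}_d.npy",d)
    cv2.imwrite(f"pics/{cam}0.png",im[:,:,::-1])
    for l in("sleeve_centre","tray","green_bin","red_bin","cradle","sorter","cleaner","mug","screwdriver"):
        for x in cams.regions_of(cam,l)[:3]:
            P=cloud(cam,x["pixels"],d)
            if len(P)>10: print(cam,l,round(x["conf"],2),np.round(x["uv"]),len(P),np.median(P,0),P.min(0),P.max(0))
    for l in("sleeve_centre","cradle_seat","tray_centre","green_bin","sorter"):
        for x in cams.landmark_of(cam,l)[:3]: print(cam,"lm",l,round(x["conf"],2),np.round(x["uv"],1))
o=readout.get_obs(); print(o["time_s"],o["position"],o["tcp_rot"],r.hold_point_z)
E
```

```text
scene sleeve_centre 0.92 [318. 190.] 617 [0.601 0.215 0.103] [0.436 0.19  0.001] [0.648 0.265 0.136]
scene sleeve_centre 0.65 [382. 236.] 659 [0.694 0.39  0.036] [ 0.568  0.363 -0.002] [0.736 0.429 0.048]
scene sleeve_centre 0.64 [306. 176.] 175 [0.418 0.195 0.03 ] [0.375 0.174 0.002] [0.466 0.212 0.037]
scene tray 0.74 [197. 169.] 2431 [ 0.514 -0.125  0.11 ] [ 0.424 -0.267  0.031] [ 0.6   -0.013  0.124]
scene green_bin 0.71 [142. 194.] 1491 [ 0.525 -0.295  0.024] [ 0.443 -0.346  0.004] [ 0.616 -0.225  0.108]
scene green_bin 0.63 [253. 190.] 1519 [0.478 0.034 0.022] [ 0.406 -0.023  0.005] [0.583 0.089 0.061]
scene red_bin 0.94 [142. 193.] 1598 [ 0.527 -0.297  0.025] [ 0.443 -0.349  0.004] [ 0.616 -0.225  0.121]
scene cradle 0.84 [316. 218.] 636 [0.624 0.222 0.009] [ 0.51   0.162 -0.002] [0.798 0.265 0.173]
scene sorter 0.81 [197. 180.] 5684 [ 0.542 -0.122  0.102] [ 0.241 -0.352 -0.002] [0.624 0.107 0.134]
scene cleaner 0.89 [306. 249.] 1238 [0.81  0.167 0.091] [ 0.638  0.139 -0.   ] [0.823 0.2   0.173]
scene cleaner 0.57 [196. 179.] 5947 [ 0.541 -0.123  0.1  ] [ 0.194 -0.441 -0.003] 
[... 1516 characters left out ...]
 0.96 [332. 188.] 1530 [ 0.766 -0.063  0.057] [ 0.736 -0.101 -0.001] [0.899 0.025 0.094]
side screwdriver 0.82 [410. 242.] 433 [ 0.792 -0.274  0.024] [ 0.696 -0.289  0.   ] [ 0.85 -0.26  0.03]
side screwdriver 0.42 [259. 137.] 1083 [0.774 0.156 0.092] [0.757 0.137 0.   ] [0.842 0.263 0.174]
side lm sleeve_centre 0.69 [103.7 197.6]
side lm sleeve_centre 0.68 [140.  168.5]
side lm sleeve_centre 0.64 [171.8 135. ]
side lm cradle_seat 0.69 [187.9 159.5]
side lm tray_centre 0.81 [280.2 259.5]
side lm tray_centre 0.42 [399.1 252. ]
side lm green_bin 0.19 [261.  156.9]
side lm sorter 0.92 [277.  290.4]
side lm sorter 0.46 [190.8 188.1]
1.5 [ 0.223 -0.61   0.223] [-0.     0.985  0.175  0.   ] 0.0187
```

View pics/scene0.png

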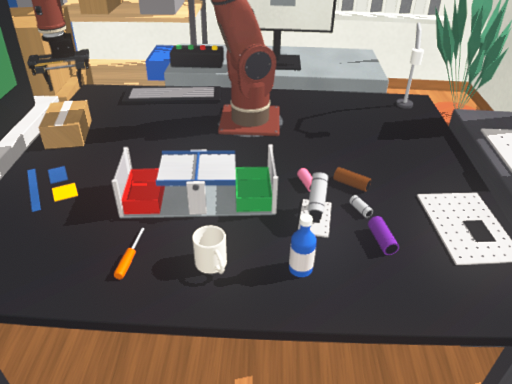

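View pics/side0.png

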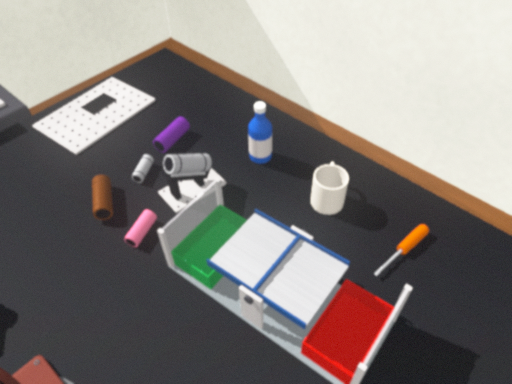

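The sleeve in the cradle is the bright one at scene (318,190) and side (187,163). The green bin is at the sorter's left end (+y), at scene (253,190). Next I fit both poses from the saved depth.

```bash
cat > fit.py <<'E'
from h import *
from scipy.optimize import least_squares
np.set_printoptions(precision=4,suppress=True)
def allpts(cam,f):
    d=np.load(f"{cam}_d.npy"); im=cv2.imread(f)[:,:,::-1]; m=d>0
    return cloud(cam,m,d), im[m].astype(int)
A={c:allpts(c,f"pics/{c}0.png") for c in("scene","side")}
for c,(P,C) in {**A,"both":tuple(np.concatenate([A["scene"][i],A["side"][i]]) for i in(0,1))}.items():
    m=(abs(P[:,0]-.595)<.085)&(abs(P[:,1]-.212)<.05)&(P[:,2]>.075)&(P[:,2]<.16)
    Q=P[m]
    def ax(p): # point, yaw, slope
        return np.array([np.cos(p[3])*np.cos(p[4]),np.sin(p[3])*np.cos(p[4]),np.sin(p[4])])
    def res(p):
        a=ax(p); D=Q-p[:3]; s=D@a
        return np.r_[(np.linalg.norm(D-np.outer(s,a),axis=1)-.022),.1*(p[2]-.09)*0+ (p[:3]-Q.mean(0))@a*1e-3]
    s=least_squares(res,[.6,.21,.09,np.pi,.52],loss="soft_l1",f_scale=.002)
    a=ax(s.x); t=(Q-s.x[:3])@a; rr=np.abs(res(s.x)[:-1]); ok=rr<.004
    lo,hi=np.percentile(t[ok],[1,99]); print(c,"sleeve",len(Q),ok.mean(),s.x,"ctr",s.x[:3]+a*(lo+hi)/2,"len",hi-lo)
    # tray
    m=(P[:,2]>.085)&(P[:,2]<.135)&(P[:,0]>.40)&(P[:,0]<.62)&(P[:,1]>-.24)&(P[:,1]<-.01)
    T=P[m]; CT=C[m]; white=(CT.min(1)>150); blue=(CT[:,2]>CT[:,0]+50)
    def pl(p): return T[white]@np.array([p[0],p[1],0])+p[2]-T[white][:,2]
    q=least_squares(pl,[0,0,.1],loss="soft_l1",f_scale=.002).x; print(" tray plane",q,white.sum())
    k=np.abs(T@np.array([q[0],q[1],0])+q[2]-T[:,2])<.014
    rc=cv2.minAreaRect(T[k&(white|blue)][:,:2].astype(np.float32)); print(" rect",rc)
    for nm,mm in(("red",(C[:,0]>C[:,1]+80)&(C[:,0]>C[:,2]+80)&(P[:,1]<-.2)&(P[:,1]>-.37)),("green",(C[:,1]>C[:,0]+50)&(C[:,1]>C[:,2]+30)&(P[:,1]<.12)&(P[:,1]>-.05))):
        G=P[mm&(P[:,2]>.045)&(P[:,2]<.065)&(P[:,0]>.38)&(P[:,0]<.65)]
        print(" ",nm,len(G),cv2.minAreaRect(G[:,:2].astype(np.float32)))
E
python3 fit.py
```

```text
scene sleeve 592 0.9746621621621622 [0.5868 0.2181 0.0917 2.9988 0.5269] ctr [0.5887 0.2179 0.0906] len 0.10970102668336376
 tray plane [ 0.0149 -0.0049  0.1014] 1978
 rect ((0.5133708715438843, -0.12744444608688354), (0.17708705365657806, 0.2176685482263565), 4.721407413482666)
  red 323 ((0.5239741802215576, -0.28891879320144653), (0.17173399031162262, 0.10621581971645355), 6.391490459442139)
  green 325 ((0.4957186281681061, 0.035312820225954056), (0.1675434559583664, 0.10274302959442139), 5.60453462600708)
side sleeve 950 0.7631578947368421 [0.548  0.2219 0.1106 3.0338 0.4682] ctr [0.5874 0.2177 0.0906] len 0.10925260175278073
 tray plane [ 0.0014 -0.0171  0.1076] 7507
 rect ((0.5134692192077637, -0.12758663296699524), (0.18078258633613586, 0.22105571627616882), 5.439487457275391)
  red 861 ((0.526447057723999, -0.2896760404109955), (0.1617913395166397, 0.10367943346500397), 5.592078685760498)
  green 562 ((0.494964063167572, 0.034174490720033646), (0.16310903429985046, 0.10472940653562546), 7.039856433868408)
both sleeve 1542 0.8352788586251622 [0.5626 0.221  0.1048 3.0099 0.5056] ctr [0.5875 0.2177 0.0909] len 0.10930634946685382
 tray plane [ 0.0038 -0.0155  0.1065] 9485
 rect ((0.5134692192077637, -0.12758663296699524), (0.18078258633613586, 0.22105571627616882), 5.439487457275391)
  red 1184 ((0.5241329669952393, -0.28873586654663086), (0.1713273823261261, 0.10671816021203995), 5.960427284240723)
  green 887 ((0.4952465295791626, 0.03430696576833725), (0.16763608157634735, 0.10637630522251129), 6.482241153717041)
```

The pictures show a clear path. First I raise the tool and turn it parallel to the sleeve, then sweep over to it.

Call:
servo_tool(
  increments=[
    [0,0,-0.2,0,0,0.93],
    [0,0,-0.2,0,0,0.93],
    [0,0,-0.2,0,0,0.93],
    [0,0,-0.2,0,0,0.93],
    [0,0,-0.2,0,0,0.93],
    [0,0,-0.2,0,0,0.93],
  ],
  jaw=1,
)

```text
time_s: 2.1
position: [0.2234, -0.6104, 0.283]
tcp_rot: [-0.0, 0.998, -0.07, -0.0]
wrist_force: [-0.0, 0.1, 0.2]
finger_gap: 0.0874
grip_force: 0.0
```

Call:
servo_tool(
  increments=[
    [0.3,-0.87,0,0,0,0],
    [0.3,-0.87,0,0,0,0],
    [0.3,-0.87,0,0,0,0],
    [0.3,-0.87,0,0,0,0],
    [0.3,-0.87,0,0,0,0],
    [0.3,-0.87,0,0,0,0],
    [0.3,-0.87,0,0,0,0],
    [0.3,-0.87,0,0,0,0],
    [0.3,-0.87,0,0,0,0],
    [0.3,-0.87,0,0,0,0],
    [0.3,-0.87,0,0,0,0],
    [0.3,-0.87,0,0,0,0],
    [0.3,-0.87,0,0,0,0],
    [0.3,-0.87,0,0,0,0],
    [0.3,-0.87,0,0,0,0],
    [0.3,-0.87,0,0,0,0],
    [0.3,-0.87,0,0,0,0],
    [0.3,-0.87,0,0,0,0],
    [0.3,-0.87,0,0,0,0],
    [0.3,-0.87,0,0,0,0],
  ],
)

```text
time_s: 4.1
position: [0.6395, 0.2122, 0.2826]
tcp_rot: [0.0, 0.998, -0.068, 0.0]
wrist_force: [1.0, 0.1, 0.4]
finger_gap: 0.0869
grip_force: 0.0
```

Call:
servo_tool(
  increments=[
    [0,0,0,0,-1,0],
    [0,0,0,0,-1,0],
    [0,0,0,0,-1,0],
    [0,0,0,0,-1,0],
    [0,0,0,0,-1,0],
    [0,0,0,0,-1,0],
    [0,0,0,0,0,0],
  ],
)

```text
time_s: 4.8
position: [0.6395, 0.2099, 0.278]
tcp_rot: [-0.017, 0.963, -0.067, -0.262]
wrist_force: [0.2, -0.7, -1.6]
finger_gap: 0.0869
grip_force: 0.0
```

```bash
cat > g.py <<'E'
from h import *
from scipy.optimize import least_squares
np.set_printoptions(precision=4,suppress=True)
o=readout.get_obs(); im,d=cams.get_image("wrist"); cv2.imwrite("pics/w1.png",im[:,:,::-1])
print(o["time_s"],o["joint_pos"],o["position"])
P=cloud("wrist",d>0,d)
m=(abs(P[:,0]-.595)<.085)&(abs(P[:,1]-.212)<.05)&(P[:,2]>.07)&(P[:,2]<.16); Q=P[m]
def ax(p): return np.array([np.cos(p[3])*np.cos(p[4]),np.sin(p[3])*np.cos(p[4]),np.sin(p[4])])
def rad(p):
    D=Q-p[:3]; a=ax(p); return np.linalg.norm(D-np.outer(D@a,a),axis=1)-.022
s=least_squares(lambda p:np.r_[rad(p),1e-3*(p[:3]-Q.mean(0))@ax(p)],[.6,.21,.09,3.0,.52],loss="soft_l1",f_scale=.002).x
a=ax(s); t=(Q-s[:3])@a; ok=abs(rad(s))<.003; lo,hi=np.percentile(t[ok],[1,99])
c=s[:3]+a*(lo+hi)/2; print(len(Q),ok.mean(),"ctr",c,"yaw,slope",s[3:],"len",hi-lo)
q=np.array(o["tcp_rot"]); R=Rn.from_quat(np.r_[q[1:],q[0]]).as_matrix(); print(R)
print("sleeve centre in tool (m)",R.T@(c-np.array(o["position"])),"axis in tool",R.T@a)
E
python3 g.py
```

```text
4.8 [-0.0557  0.8356 -0.5542  0.7463  0.0919  2.0767 -2.2213] [0.6395 0.2099 0.278 ]
4483 1.0 ctr [0.5906 0.2205 0.0915] yaw,slope [2.9991 0.5177] len 0.10740957221666575
[[ 0.8541 -0.1374 -0.5016]
 [-0.1198 -0.9905  0.0673]
 [-0.5061  0.0026 -0.8625]]
sleeve centre in tool (m) [ 0.0514 -0.0043  0.1861] axis in tool [-0.9999 -0.0027  0.013 ]
```

View pics/w1.png

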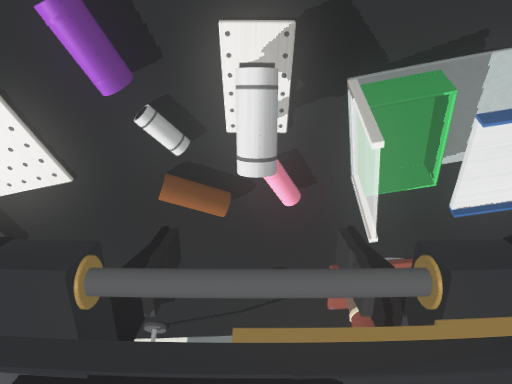

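The wrist view shows the sleeve square to the tool at (257,115), with the fingers clear of everything nearby. Now I approach along the tool axis.

Call:
servo_tool(
  increments=[
    [0,-0.07,0.8,0,0,0],
    [0.5,0,0.7,0,0,0],
    [0.5,0,0.7,0,0,0],
    [0,0,0.5,0,0,0],
    [0,0,0.5,0,0,0],
    [0,0,0.4,0,0,0],
    [0,0,0.2,0,0,0],
    [0,0,0.17,0,0,0],
    [0,0,0,0,0,0],
  ],
)

```text
time_s: 5.75
position: [0.5835, 0.2219, 0.086]
tcp_rot: [-0.018, 0.964, -0.066, -0.258]
wrist_force: [0.3, 0.3, 0.7]
finger_gap: 0.087
grip_force: 0.0
```

```bash
sed -i 's/w1.png/w2.png/' g.py; python3 g.py
```

```text
5.75 [ 0.0198  0.8173 -0.5689  1.2026  0.1098  1.6551 -2.2068] [0.5835 0.2219 0.086 ]
32266 0.1751999008243972 ctr [0.6268 0.2051 0.1206] yaw,slope [ 3.6746 -0.2231] len 0.10833055125347946
[[ 0.8587 -0.1353 -0.4944]
 [-0.1173 -0.9908  0.0675]
 [-0.4989  0.     -0.8666]]
sleeve centre in tool (m) [ 0.0219  0.0108 -0.0526] axis in tool [-0.5527  0.6046  0.5735]
```

Call:
servo_tool(
  increments=[
    [0.05,0.03,0.13,0,0,0],
    [0,0,0,0,0,0],
  ],
)

```text
time_s: 6.0
position: [0.5827, 0.2201, 0.0783]
tcp_rot: [-0.017, 0.964, -0.066, -0.258]
wrist_force: [0.5, -0.1, 0.3]
finger_gap: 0.0873
grip_force: 0.0
```

Call:
servo_tool(
  increments=[
    [0,0,0,0,0,0],
    [0,0,0,0,0,0],
    [0,0,0,0,0,0],
    [0,0,0,0,0,0],
    [0,0,0,0,0,0],
    [0,0,0,0,0,0],
  ],
  jaw=0,
)

```text
time_s: 6.6
position: [0.5825, 0.2205, 0.0788]
tcp_rot: [-0.018, 0.964, -0.066, -0.258]
wrist_force: [0.1, -2.8, 1.7]
finger_gap: 0.0471
grip_force: 2.8
```

Call:
servo_tool(
  increments=[
    [0,0,0,0,0,0],
    [0,0,0,0,0,0],
    [0,0,0,0,0,0],
  ],
)

```text
time_s: 6.9
position: [0.5826, 0.219, 0.0788]
tcp_rot: [-0.017, 0.964, -0.066, -0.258]
wrist_force: [0.1, -4.6, 2.3]
finger_gap: 0.0431
grip_force: 30.0
```

Call:
servo_tool(
  increments=[
    [0,0,-0.3,0,0,0],
    [0,0,-0.5,0,0,0],
    [0,0,-0.7,0,0,0],
    [0,0,-0.7,0,0,0],
    [0,0,-0.3,0,1,0],
    [0,0,-0.3,0,1,0],
    [0,0,-0.3,0,1,0],
    [0,0,-0.3,0,1,0],
    [0,0,-0.3,0,1,0],
    [0,0,-0.3,0,1,0],
    [0,0,0,0,0,0],
  ],
)

```text
time_s: 8.0
position: [0.6624, 0.2116, 0.2627]
tcp_rot: [-0.001, 0.998, -0.067, 0.003]
wrist_force: [-0.4, 0.6, -2.4]
finger_gap: 0.0434
grip_force: 30.0
```

Run:
```python
from h import *
np.set_printoptions(precision=4,suppress=True)
o=readout.get_obs(); print(o["time_s"],o["position"],o["tcp_rot"],o["finger_gap"],o["grip_force"])
p0=np.array(o["position"]); out=[]
for cam in("scene","side"):
    im,d=cams.get_image(cam); out.append(im); P=cloud(cam,d>0,d); C=im[d>0].astype(int)
    # sleeve: points below finger level near tcp
    D=P-p0; m=(abs(D[:,0])<.075)&(abs(D[:,1])<.03)&(abs(D[:,2])<.05)
    Q=P[m]; 
    if len(Q)>20: c,v=fitline(Q); print(cam,len(Q),c,v[0],Q.min(0),Q.max(0))
    m=(P[:,2]>.085)&(P[:,2]<.135)&(P[:,0]>.42)&(P[:,0]<.60)&(P[:,1]>-.24)&(P[:,1]<-.01)&(C.min(1)>150)
    T=P[m]; c,v=fitline(T); print(" tray n",v[2],c)
cv2.imwrite("pics/lift.png",np.hstack([cv2.resize(i,(400,300)) for i in out])[:,:,::-1])
```

```text
8.0 [0.6624 0.2116 0.2627] [-0.0009  0.9978 -0.0665  0.003 ] 0.04338078812554183 29.997888207435608
scene 806 [0.6813 0.2101 0.2873] [ 0.9756 -0.1435 -0.1662] [0.6071 0.1817 0.2562] [0.7229 0.2416 0.3126]
 tray n [ 0.0051 -0.0068 -1.    ] [ 0.5145 -0.1251  0.1096]
side 767 [0.6358 0.2037 0.2828] [-0.9573  0.2809  0.0677] [0.6041 0.1817 0.2532] [0.715  0.2415 0.312 ]
 tray n [-0.0046  0.0165  0.9999] [ 0.5093 -0.1344  0.1107]
```

View pics/lift.png

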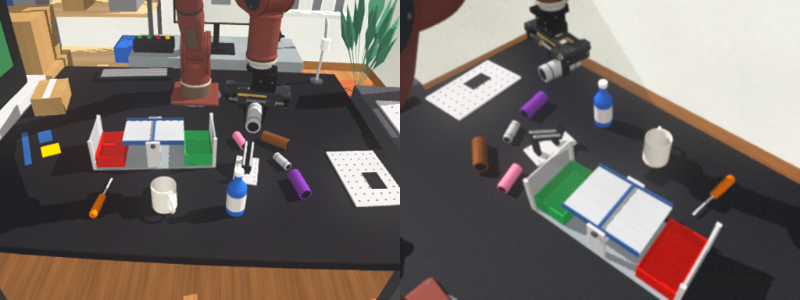

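The sleeve is held and level, at (255,115) in the left half and (550,70) in the right. The cradle is empty and the tray is still level. Next I carry it over the green half.

Call:
servo_tool(
  increments=[
    [-0.29,0.77,0,0,0,0],
    [-0.29,0.77,0,0,0,0],
    [-0.29,0.77,0,0,0,0],
    [-0.29,0.77,0,0,0,0],
    [-0.29,0.77,0,0,0,0],
    [-0.29,0.77,0,0,0,0],
    [-0.29,0.77,0,0,0,0],
    [-0.29,0.77,0,0,0,0],
    [0,0,0.6,0,0,-0.87],
    [0,0,0.6,0,0,-0.87],
    [0,0,0.5,0,0,-0.87],
    [0,0,0,0,0,0],
  ],
)

```text
time_s: 9.3
position: [0.504, -0.0802, 0.1693]
tcp_rot: [-0.002, 0.999, 0.046, -0.005]
wrist_force: [-1.3, 0.0, -3.7]
finger_gap: 0.0432
grip_force: 30.0
```

```bash
cat > k.py <<'E'
from h import *
import sys
np.set_printoptions(precision=4,suppress=True)
o=readout.get_obs(); p=np.array(o["position"]); q=np.array(o["tcp_rot"]); R=Rn.from_quat(np.r_[q[1:],q[0]]).as_matrix()
print(o["time_s"],p,"yaw",np.degrees(np.arctan2(R[1,0],R[0,0])),"z",R[:,2],o["wrist_force"])
ux=np.array([.9955,.0945]); uy=np.array([-.0945,.9955]); d=p[:2]-[.511,-.1275]
print("sorter xy",d@ux,d@uy)
im,dd=cams.get_image("side"); P=cloud("side",dd>0,dd); L=(P-p)@R
m=(abs(L[:,0])<.07)&(abs(L[:,0])>.015)&(abs(L[:,1])<.026)&(L[:,2]>-.045)&(L[:,2]<.015)
Q=L[m]; b=np.round(Q[:,0]*100)
for k in np.unique(b): S=Q[b==k]; print(k,len(S),"ymin/max",S[:,1].min(),S[:,1].max(),"ztop",np.percentile(S[:,2],3),"zbot",np.percentile(S[:,2],97))
print("x range",Q[:,0].min(),Q[:,0].max())
cv2.imwrite(f"pics/{sys.argv[1]}.png",cv2.resize(im[120:384,140:460],(640,528))[:,:,::-1])
E
python3 k.py hov
```

```text
9.3 [ 0.504  -0.0802  0.1693] yaw 5.2557659433980195 z [-0.0096  0.0033 -0.9999] [-1.2548  0.0197 -3.723 ]
sorter xy -0.0024847233445128656 0.047749477009417264
-6.0 101 ymin/max -0.018409284582925435 0.02186092321399325 ztop -0.03340008961187495 zbot 0.001078044514971714
-5.0 228 ymin/max -0.02102981880605026 0.022468831276598857 ztop -0.03671066420761183 zbot 0.002014788210388285
-4.0 137 ymin/max -0.018070574149595325 0.022235010701056136 ztop -0.0372693752860198 zbot -0.00906649486586144
-3.0 125 ymin/max -0.018001755003657485 0.0219414533965975 ztop -0.037217262221242504 zbot -0.014724641561680548
-2.0 127 ymin/max -0.017399129828331562 0.022403649063335994 ztop -0.03704683997330175 zbot -0.014079080178675344
2.0 5 ymin/max -0.015759244382866664 -0.008815851506317534 ztop -0.03444850487137816 zbot -0.029485571396471597
3.0 3 ymin/max -0.006357567954195018 -0.0011303247701077441 ztop -0.037987059212504205 zbot -0.03614151706730523
4.0 16 ymin/max -0.011467234885756706 -0.002379225502113352 ztop -0.037442634334976646 zbot -0.032331600741232654
5.0 21 ymin/max -0.011558302354649743 -0.0016509245447593934 ztop -0.0365104538345627 zbot -0.03203072675605516
x range -0.056619921257662756 0.05460701622761511
```

View pics/hov.png

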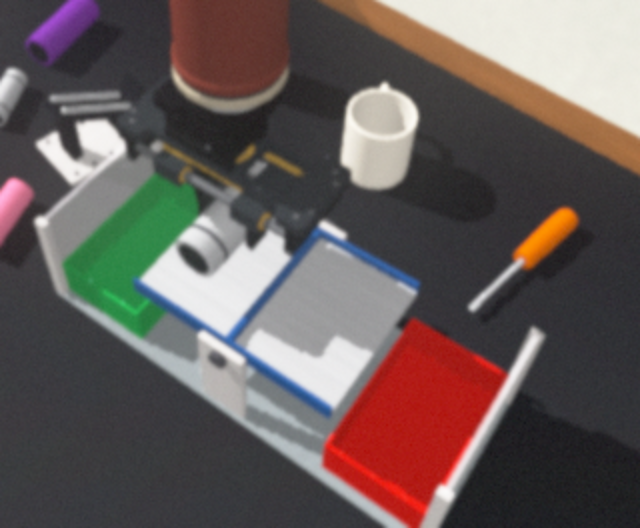

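Here the sleeve hangs level over the tray's green half, at (210,240) in the crop, parallel to the ridge. Lowering now.

Call:
servo_tool(
  increments=[
    [0,-0.08,0.3,0,0,0],
    [0,0,0.3,0,0,0],
    [0,0,0.2,0,0,0],
    [0,0,0.1,0,0,0],
    [0,0,0.05,0,0,0],
    [0,0,0,0,0,0],
    [0,0,0,0,0,0],
  ],
)

```text
time_s: 10.05
position: [0.5067, -0.076, 0.1271]
tcp_rot: [0.0, 0.999, 0.046, 0.0]
wrist_force: [0.7, -0.3, -3.2]
finger_gap: 0.043
grip_force: 30.0
```

Call:
servo_tool(
  increments=[
    [0,0,0.08,0,0,0],
    [0,0,0.06,0,0,0],
    [0,0,0,0,0,0],
    [0,0,0,0,0,0],
  ],
)

```text
time_s: 10.45
position: [0.5063, -0.0759, 0.1193]
tcp_rot: [-0.0, 0.999, 0.046, -0.0]
wrist_force: [-0.3, -1.1, -3.5]
finger_gap: 0.0435
grip_force: 30.0
```

Call:
servo_tool(
  increments=[
    [0,0,0.03,0,0,0],
    [0,0,0,0,0,0],
    [0,0,0,0,0,0],
  ],
)

```text
time_s: 10.75
position: [0.5064, -0.076, 0.1179]
tcp_rot: [-0.0, 0.999, 0.046, 0.0]
wrist_force: [0.6, -0.1, -2.9]
finger_gap: 0.0432
grip_force: 30.0
```

```bash
python3 k.py low | head -2
```

```text
10.75 [ 0.5064 -0.076   0.1179] yaw 5.245116830109041 z [ 0.  0. -1.] [ 0.5543 -0.1297 -2.8522]
sorter xy 0.0002522036201065154 0.051714081028407834
```

View pics/low.png

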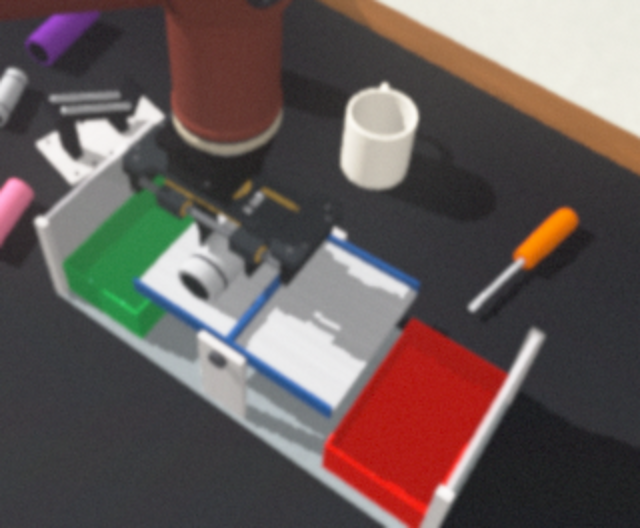

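The sleeve is just above the green half, at (205,275), and level, with the tray still level. I'll release with a small opening so the inner finger stays off the ridge.

Call:
servo_tool(
  increments=[
    [0,0,0,0,0,0],
    [0,0,0,0,0,0],
    [0,0,0,0,0,0],
    [0,0,0,0,0,0],
    [0,0,0,0,0,0],
    [0,0,0,0,0,0],
    [0,0,0,0,0,0],
    [0,0,0,0,0,0],
    [0,0,0,0,0,0],
    [0,0,0,0,0,0],
  ],
  jaw=0.63,
)

```text
time_s: 11.8
position: [0.5064, -0.0759, 0.118]
tcp_rot: [-0.0, 0.999, 0.046, 0.0]
wrist_force: [1.0, -0.1, -0.6]
finger_gap: 0.0548
grip_force: 0.4
```

```bash
python3 k.py rel | head -2
```

```text
11.8 [ 0.5064 -0.0759  0.118 ] yaw 5.24658806946514 z [ 0.0002  0.0001 -1.    ] [ 0.9867 -0.0993 -0.6207]
sorter xy 0.0003282439688116347 0.05177286127798029
```

View pics/rel.png

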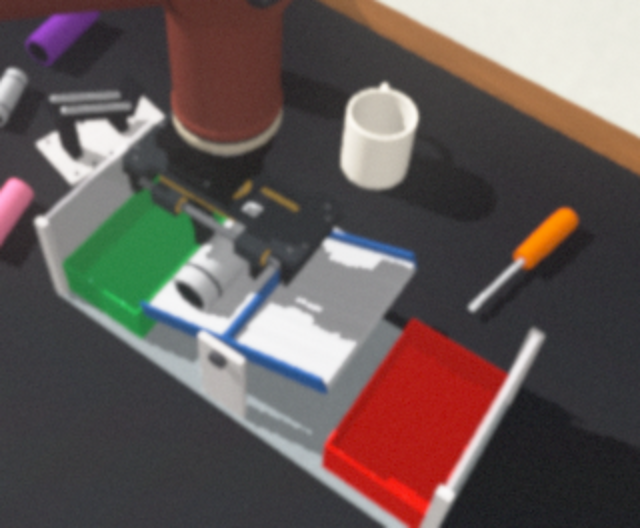

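The tray has tipped to the green side and the sleeve, at (205,280), rests lightly on the outer finger. I lift straight up so it can roll off.

Call:
servo_tool(
  increments=[
    [0,0,-0.1,0,0,0],
    [0,0,-0.2,0,0,0],
    [0,0,-0.4,0,0,0],
    [0,0,-0.6,0,0,0],
    [0,0,-0.8,0,0,0],
    [0,0,-0.8,0,0,0],
    [0,0,-0.4,0,0,0],
    [0,0,0,0,0,0],
    [0,0,0,0,0,0],
    [0,0,0,0,0,0],
    [0,0,0,0,0,0],
    [0,0,0,0,0,0],
  ],
)

```text
time_s: 13.05
position: [0.506, -0.076, 0.2821]
tcp_rot: [-0.0, 0.999, 0.046, -0.001]
wrist_force: [0.1, 0.2, 0.4]
finger_gap: 0.0548
grip_force: 0.0
```

```bash
python3 k.py end | head -1
python3 - <<'E'
from h import *
np.set_printoptions(precision=4,suppress=True)
im,d=cams.get_image("side"); P=cloud("side",d>0,d); C=im[d>0].astype(int)
m=(P[:,2]>.06)&(P[:,2]<.18)&(P[:,0]>.43)&(P[:,0]<.60)&(P[:,1]>-.24)&(P[:,1]<-.14)&(C.min(1)>110)
print("tray n",fitline(P[m])[1][2],m.sum())
E
```

```text
13.05 [ 0.506  -0.076   0.2821] yaw 5.248839780894514 z [-0.0014  0.0004 -1.    ] [0.0823 0.1541 0.4017]
tray n [ 0.038  -0.3662 -0.9298] 3329Traceback (most recent call last):
  File "k.py", line 12, in <module>
    print("x range",Q[:,0].min(),Q[:,0].max())
                    ~~~~~~~~~~^^
    return umr_minimum(a, axis, None, out, keepdims, initial, where)
ValueError: zero-size array to reduction operation minimum which has no identity
```

Run:
```python
from h import *
im,d=cams.get_image("side"); cv2.imwrite("pics/end2.png",cv2.resize(im[120:384,140:460],(640,528))[:,:,::-1])
```

```text
(no output)
```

View pics/end2.png

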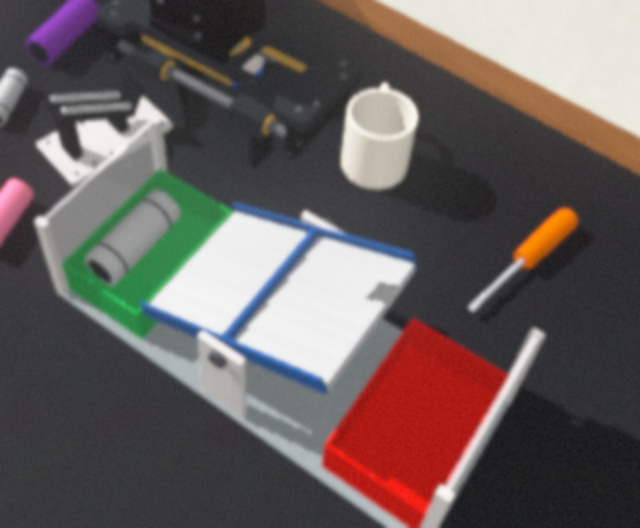

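The sleeve is in the green bin at (135,235) and the tray is tipped 0.38 rad. I let it settle, then hand in.

Call:
servo_tool(
  increments=[
    [0,0,0,0,0,0],
    [0,0,0,0,0,0],
    [0,0,0,0,0,0],
    [0,0,0,0,0,0],
    [0,0,0,0,0,0],
    [0,0,0,0,0,0],
    [0,0,0,0,0,0],
    [0,0,0,0,0,0],
    [0,0,0,0,0,0],
    [0,0,0,0,0,0],
    [0,0,0,0,0,0],
    [0,0,0,0,0,0],
    [0,0,0,0,0,0],
    [0,0,0,0,0,0],
    [0,0,0,0,0,0],
    [0,0,0,0,0,0],
    [0,0,0,0,0,0],
    [0,0,0,0,0,0],
    [0,0,0,0,0,0],
    [0,0,0,0,0,0],
  ],
)

```text
time_s: 15.2
position: [0.5063, -0.076, 0.2829]
tcp_rot: [-0.0, 0.999, 0.046, -0.0]
wrist_force: [-0.3, -0.7, 0.2]
finger_gap: 0.0545
grip_force: 0.0
```

```bash
python3 -c "
from station import ticket; print(ticket.job_done())"
```

```text
the job is handed in; nothing more can be done
None
```

I laid the sleeve level on the tray's green half and let go; the tray tipped (about 0.38 rad) and, once I lifted the fingers clear, it rolled into the green bin. I saw no contact with the bottle, mug or screwdriver, and handed the job in at about 15 s; no verdict came back.

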